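Lock a stand base down with the over-centre clamp

TASK

On the plywood hold-down board, push the blue stand base along between its guide rails until it sits fully home against the stop, and only then push the clamp's red lever over past its dead point so that it snaps down and stays locked on the base. Use the fingertips only: do not grasp or lift anything, leave the other things where they are, and finish clear of everything.

Things in the scene. Friction and masses are not known exactly. Their poses are not given: they have to be found in the camera images.
- board: Fixed plywood board 330x280x12 mm. Origin on the bench (12 mm below its top) at the stand base's home; +x along the guides to stop and clamp (roughly away from the robot), +z up. Spans x -170..160, y -140..140 mm. Guide rails: 10 mm high above its top, x -130..60, inner faces y=+-47.5 mm. Two stop blocks, 20 mm high, 13 to 47 mm either side of the middle, faces at x=60 mm.
- stand_base: Blue cast slab 120 (x) x 90 (y) x 18 mm, loose, about 0.6 kg, with a round boss (26 mm across, 18 mm high) on top at x=-35 mm. Origin at centre of underside, +x towards the stop. Lies between the rails (2.5 mm play each side), 35-60 mm short of the stop; slides at a few N; push its near (-x) end face. Home: its origin over the board's origin, +x face on the stops.
- clamp: Steel bracket of the clamp with the lever it carries, fixed to the board, at board x = +85 mm, y = 0; same axes as the board. Origin on the board's top face under the pivot. The bracket is 56 mm wide, 52 mm high and reaches from 18 mm in front (-x) to 70 mm behind the pivot, where a low spring strut works the lever.
- clamp_pivot (a point): Pivot of the lever, 43 mm above the board's top face (55 mm above the bench); the hinge line is the board's y axis.
- lever (a joint): Angle, rad. 0 = open: bar stands 1.2 rad above level, pointing up and to board -x. Grows as it is pushed to board -x and down about the pivot. About 1.2 = locked: bar level, foot on the base (1.32 if nothing is under the foot). A spring returns it to 0 (0.6 N m at 0, about 5 N at the grip), fading to nothing at the dead point near 0.7; beyond, it snaps down by itself and presses with about 10 N.
- grip (a point): Middle of the lever's red round grip, 22 mm thick, about 78 mm long, axis in the board's xz plane, rising outward 0.27 rad steeper than the bar. At joint 1.2 it is 118 mm to board -x of the pivot and 18 mm above it; open, 26 mm to -x and 116 mm above. Push it on its +x/upper side. The point's axes turn with the lever.
- foot (a point): Underside of the lever's rubber foot (18 mm across); with the lever level it is 50 mm to the -x of the pivot and 25 mm below it, on top of a stand base that is home. If the base is not home the foot comes down in front of it on nothing.
- glue_stick: Bystander: blue cylinder 26 mm across, 60 mm high, upright on the board's +y side. Origin at its underside.
- boss_head: Bystander: small steel boss head, 50 x 45 x 22 mm, on the board's -y side. Origin at its underside.
- brass_mass: Bystander: brass weight, 38 mm across, 36 mm high, on the board's -y side. Origin at its underside.
- tape_stack: Bystander: stack of five coloured tape rolls, 52 mm across, 90 mm high, on the bench to the left. Origin at its underside.
- timer: Bystander: orange hand timer 75 x 55 x 27 mm on the bench to the right. Origin at its underside.
- soap: Bystander: amber bottle with orange cap, 60 mm across, 140 mm high, on the bench to the left. Origin at its underside.
Not all that is in view belongs to the job. Of the things shaped like the stand_base, the blue one is meant.

How it is judged:
On the way, in this order (a step that is already met when the one before it is completed fails the run):
1. the stand base is home against the stop (within 4 mm) while the lever is still open (x of stand_base in the frame of board above -0.004 m and value of joint lever below 0.5 rad), for 0.2 s.
2. the lever has gone past its dead point and snapped down on the base (value of joint lever above 1.12 rad and contact force between clamp and stand_base above 2 N), for 0.2 s.
At the end, for the whole second after the job is handed in: The stand base lies flat and at rest on the board, within 4 mm of the stop, and the lever is locked on it: joint between 1.12 and 1.26 rad, foot pressing on the base with more than 2 N (all of step 2 and value of joint lever below 1.26 rad and x of stand_base in the frame of board above -0.004 m and z of stand_base in the frame of board below 0.016 m and angle between stand_base's own z axis and vertical below 0.05 rad and linear speed of stand_base below 0.01 m/s); the robot touches nothing.
It fails at once if the stand base is lifted or tipped (more than 10 mm off the board or 0.15 rad) (z of stand_base in the frame of board above 0.022 m or angle between stand_base's own z axis and vertical above 0.15 rad).
It fails at once if the lever is pushed over before the base is home (past 0.6 rad with the base more than 8 mm short) (value of joint lever above 0.6 rad and x of stand_base in the frame of board below -0.008 m).
It fails at once if a bystander is moved more than 20 mm (distance of any of glue_stick, boss_head, brass_mass, tape_stack, timer, soap from where it was at the start of the episode above 0.02 m).
It also fails if it takes over 48 s, if anything falls off the work surface, if the arm or the gripper's body presses on something with over 40 N, if the wrist force passes 120 N, or if a joint passes its speed limit or range.

ROBOT

A 7-joint arm with a two-finger parallel gripper is mounted at the origin on the work surface. World frame = base frame: x ahead of the robot, y to its left, z up, the work surface at z = 0. Lengths are in m, angles in rad, forces in N, time in s.
With the tool pointing down it reaches from about 0.4 to 0.85 m from the base axis. Payload 4.4 kg.
Tool frame: the origin (TCP) lies at the very end of the fingers, on their centre line; the grasp point (between the pads) lies 19 mm behind it (env.hold_point_z is the distance from the TCP to the grasp point, in m); z points along the fingers, x is the direction in which the jaws open and shut, and the axes are right-handed (so a half turn about z gives the same grasp; the last joint's range is limited). The gripper opens to 94 mm and grips with 3 to 60 N. Pads are 16 mm wide; open, the fingers measure 119 mm over their backs; the gripper's body (75 mm by 177 mm) begins 78 mm behind the grasp point.
Start: joints at [-1.187, 0.628, 0.038, 1.517, -0.027, 0.996, -0.02], TCP at [0.283, 0.585, 0.205] pointing down, gripper open.
Joint ranges: [-3.06, 3.06], [-0.37, 2.12], [-1.25, 1.32], [0.18, 2.47], [-1.1, 4.24], [0.23, 1.98], [-2.94, 2.94]. Speed limits (rad/s): [2.57, 2.57, 3.14, 3.14, 3.14, 3.14, 3.14].

INTERFACE

Orientations are given as a rotation vector (axis times angle).
In Python, from bench import env gives the robot as it stands. The module is installed in compiled form; this text tells all that it offers.
- The arm moves only by the tool move_arm, never from a script. Its argument "motion" is a list of rows, each a list of 3 entries, a list of its own where there are three numbers: the shift along the tool's x, y, z in m, then the turn, a rotation vector about the tool's x, y, z in rad, then the closure in counts, from 0 (fully open) to 255 (shut). In form: [[[x, y, z], [ax, ay, az], claw], ...]. A call has 1 to 10 rows; each row is the pose to reach, as a shift and turn from the pose measured when the call began, along the tool's axes at that moment; what a row does not reach only later rows make up. A row lasts 1/8 s, in which the tool goes at most 62.5 mm and 10.7 degrees, less where a joint would pass 70% of its speed; a pose out of reach is approached as far as the arm can. A call with a gripper value outside its range is refused whole. The fingers move at their own pace and stop on an object; "squeeze" is the grip in N (left out, the last holds). Time passes only in rows, so rows that repeat a pose let the fingers close. It gives the time, the measured TCP pose, the force and the opening at its end, in the units of the state.
- env.observe(): the state, without advancing time (a new reading comes with each control period).
- env.camera(name): name is "scene" or "side" or "wrist"; returns a dict with "image" (480x640x3 uint8, blue, green, red), "K" (3x3 intrinsics, pixels), "k1" (the pictures are not rectified: a ray, as slopes to the right and down, at radius r is drawn at 1 + k1 r^2 times it, then the intrinsics apply), "world_to_cam" (4x4, takes a point from world to camera coordinates); the wrist camera has in their place "mount" (4x4, takes a point from camera to tool coordinates, whose origin is the TCP and whose axes are the tool frame's). Camera axes: x right, y down, z forward; pixel columns grow to the right and rows downward; lengths in m; the calibration is good to about 2 mm. A picture is of the moment at which its call begins: read the wrist's pose just before it. There is no depth.
- env.hand_in(): hands the job in, once; it reports no verdict.
The state is a dict: "time_s": time; "qpos": joint angles; "dq": joint speeds; "effort": joint torques, N m; "tcp_pos": TCP position; "orientation": TCP orientation; "contact_force": force on the tool from outside, world axes, zero at the start; "ft_torque": the same for the moment, N m; "opening": opening from 0.0 (shut) to 1.0 (fully open).
Only numpy, scipy, OpenCV 4.12 (cv2) and the standard library are available. Lean on these libraries where they do the work, as an engineer would, in place of code of your own. Each camera call takes 0.05 s, during which the arm holds its last target.

## Working session

There is one attempt and no reset: what is moved stays moved. The work goes in short steps, Python scripts to look and compute and a tool call to move; the robot and the scene stay as the last step left them, time stands still between calls to the robot, and variables do not carry over. Pictures are saved under pics/ and viewed, and the job is handed in when it is done.

Besides the shell and the picture viewer there is one more tool, called after "Emit:" as name(argument=value, ...), one argument or row to a line, values as JSON. move_arm: Moves the arm, as the interface text tells. Its arguments: {"type":"object","properties":{"motion":{"type":"array","items":{"type":"array"}},"squeeze":{"type":"number"}},"required":["motion"]}

```bash
mkdir -p pics
python3 - <<'E'
from bench import env
import cv2,pickle
s=env.observe();print(s)
d={}
for n in ["scene","side","wrist"]:
    c=env.camera(n);d[n]=c;cv2.imwrite(f"pics/{n}0.png",c["image"])
    print(n,c["K"],c["k1"],c.get("world_to_cam",c.get("mount")))
pickle.dump(d,open("cams0.pkl","wb"))
E
```

```text
{'time_s': 0.0, 'qpos': array([-1.18681082,  0.62933432,  0.0384665 ,  1.51837937, -0.02695731,
        0.99628254, -0.01996719]), 'dq': array([ 5.57963971e-04,  9.18346550e-05, -9.22388934e-04,  6.80283109e-04,
       -2.02069692e-03, -1.35694718e-03,  1.81932517e-03]), 'effort': array([ 2.69530710e-04, -5.49720168e+01,  1.14300672e+00, -1.86636060e+01,
       -5.25028026e-02,  2.34705146e-02,  1.62239935e-04]), 'tcp_pos': array([0.28230949, 0.58474513, 0.20455861]), 'orientation': array([ 2.65995415e+00,  1.66959700e+00, -2.44309643e-03]), 'contact_force': array([ 0.29200885, -0.23617258, -0.5586628 ]), 'ft_torque': array([-0.01353935,  0.03579602, -0.03152121]), 'opening': 1.0037210218278552}
scene [[571.7763899    0.         318.53459978]
 [  0.         571.7763899  240.7713325 ]
 [  0.           0.           1.        ]] -0.1317253893989012 [[ 0.05415935  0.9985249  -0.00384693 -0.01163078]
 [ 0.53002655 -0.03201292 -0.84737656 -0.15470872]
 [-0.84624974  0.04385438 -0.53097851  1.7445382 ]
 [ 0.          0.          0.          1.        ]]
side [[624.16602744   0.         319.8185349 ]
 [  0.         624.16602744 235.41088024]
 [  0.           0.           1.        ]] -0.15799571579426894 [[-0.96860501 -0.24852904  0.00613511  0.49503369]
 [-0.15611185  0.58884636 -0.79302525  0.19258931]
 [ 0.19347717 -0.769086   -0.60915787  1.61950186]
 [ 0.          0.          0.          1.        ]]
wrist [[333.12343543   0.         322.73679122]
 [  0.         333.12343543 238.52180529]
 [  0.           0.           1.        ]] 0.0008569608875376694 [[ 9.99999883e-01  8.88189287e-05  4.76291663e-04  4.98943361e-04]
 [-2.12988679e-04  9.63558783e-01  2.67496590e-01 -7.67188204e-02]
 [-4.35176255e-04 -2.67496660e-01  9.63558689e-01 -1.78474624e-01]
 [ 0.00000000e+00  0.00000000e+00  0.00000000e+00  1.00000000e+00]]
```

View pics/scene0.png

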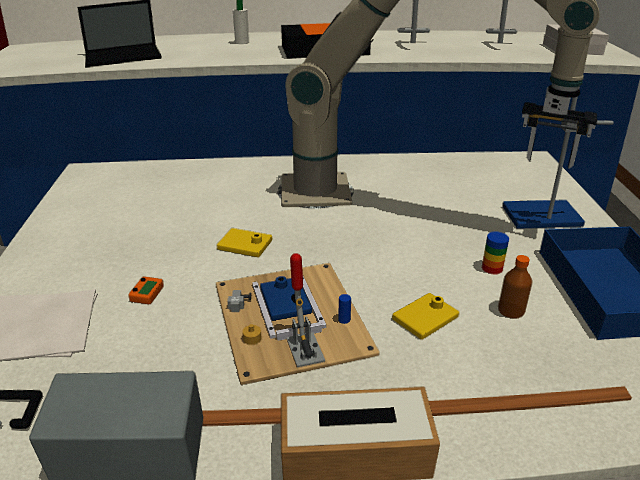

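View pics/side0.png

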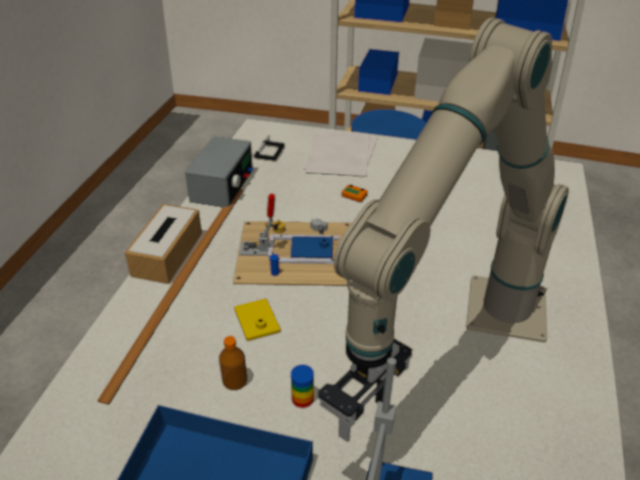

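The blue base on the board is at about (287,297) in the scene view. The yellow slabs at (245,241) and (425,314), and the blue stand foot at (543,213) with a rod, are decoys. The blue base with the boss, between the rails, is the one meant. I'll confirm it in an enlarged crop.

Run:
```python
import cv2
a=cv2.imread("pics/scene0.png")[240:390,205:390]
cv2.imwrite("pics/c1.png",cv2.resize(a,None,fx=4,fy=4,interpolation=cv2.INTER_CUBIC))
a=cv2.imread("pics/side0.png")[180:300,220:380]
cv2.imwrite("pics/c2.png",cv2.resize(a,None,fx=5,fy=5,interpolation=cv2.INTER_CUBIC))
```

```text
(no output)
```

View pics/c1.png

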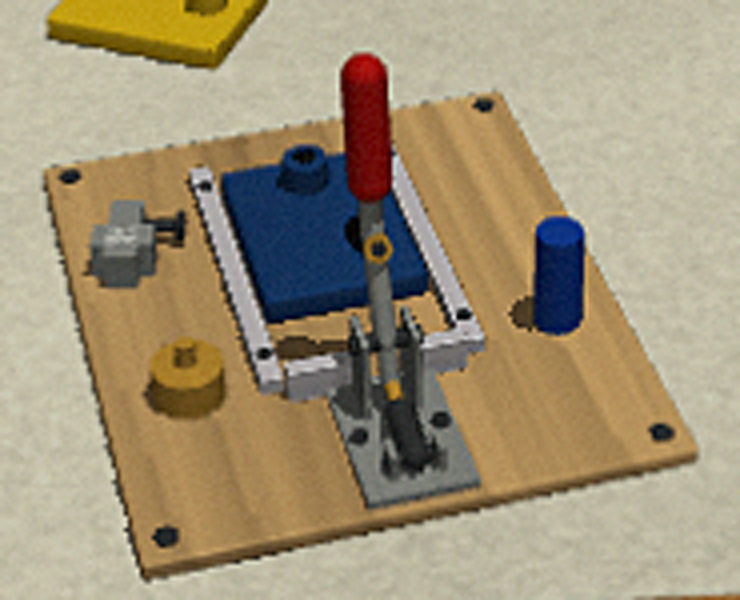

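View pics/c2.png

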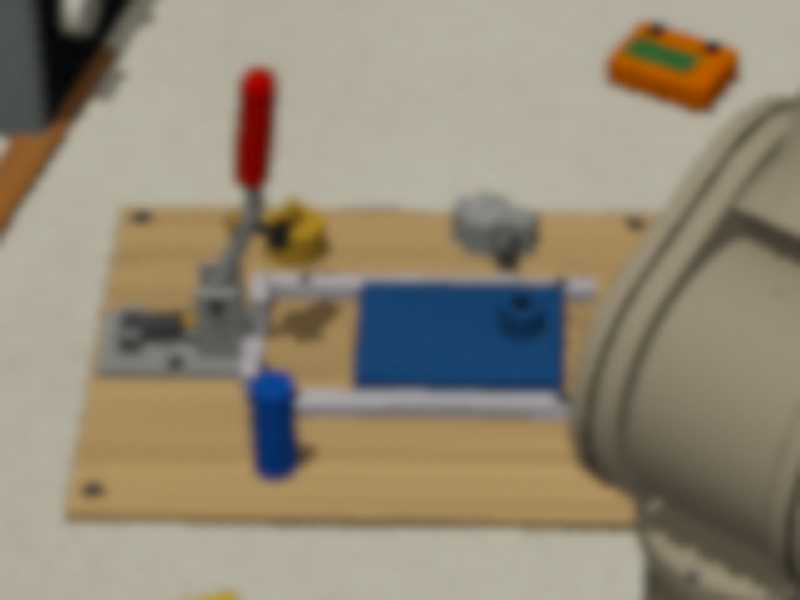

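View pics/wrist0.png

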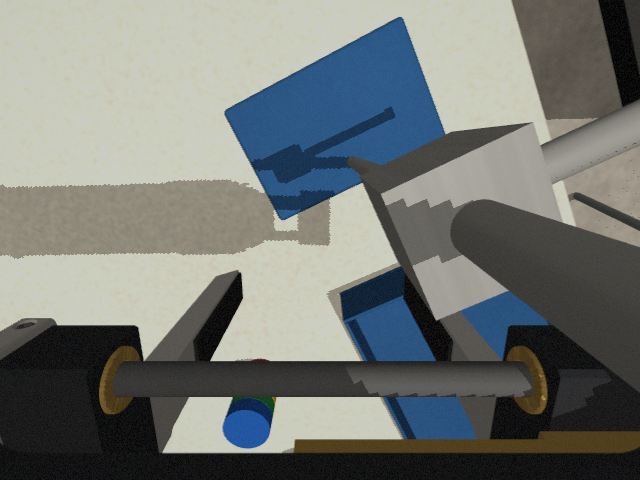

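```bash
cat > h.py <<'E'
import numpy as np,cv2,pickle
from scipy.spatial.transform import Rotation as R
from scipy.optimize import least_squares
def proj(c,P):
    P=np.atleast_2d(P).astype(float);W=c["world_to_cam"];q=P@W[:3,:3].T+W[:3,3]
    s=q[:,:2]/q[:,2:];r2=(s**2).sum(1,keepdims=True);s=s*(1+c["k1"]*r2)
    return s@np.diag(c["K"][[0,1],[0,1]])+c["K"][:2,2]
def ray(c,uv):
    s=(np.array(uv,float)-c["K"][:2,2])/c["K"][[0,1],[0,1]]
    u=s.copy()
    for _ in range(20): u=s/(1+c["k1"]*(u@u))
    W=c["world_to_cam"];d=W[:3,:3].T@np.array([*u,1]);o=-W[:3,:3].T@W[:3,3];return o,d
def onz(c,uv,z):
    o,d=ray(c,uv);return o+d*(z-o[2])/d[2]
def b2w(p,P):
    P=np.atleast_2d(P).astype(float);c,s=np.cos(p[2]),np.sin(p[2])
    return np.c_[p[0]+c*P[:,0]-s*P[:,1],p[1]+s*P[:,0]+c*P[:,1],P[:,2]]
def w2b(p,P):
    P=np.atleast_2d(P).astype(float);c,s=np.cos(p[2]),np.sin(p[2]);d=P[:,:2]-p[:2]
    return np.c_[c*d[:,0]+s*d[:,1],-s*d[:,0]+c*d[:,1],P[:,2]]
E
python3 - <<'E'
from h import *
d=pickle.load(open("cams0.pkl","rb"));S,D=d["scene"],d["side"]
B=np.array([[-.17,-.14,.012],[-.17,.14,.012],[.16,.14,.012],[.16,-.14,.012]])
us=np.array([[45,168],[497,92],[697,452],[145,572]])/4+[205,240]
ud=np.array([[68,516],[122,208]])/5+[220,180]
f=lambda p:np.r_[(proj(S,b2w(p,B))-us).ravel(),(proj(D,b2w(p,B[2:]))-ud).ravel()]
r=least_squares(f,[.6,0,0]);print(r.x,r.fun.round(1))
f1=lambda p:(proj(S,b2w(p,B))-us).ravel()
r1=least_squares(f1,[.6,0,0]);print(r1.x,r1.fun.round(1))
p=r.x
np.save("board.npy",p)
for n,c in [("fl",(262,303)),("fr",(428,275)),("bl",(222,175))]:
    print(n,w2b(p,onz(S,np.array(c)/4+[205,240],.030))*1e3)
for n,c in [("f-",(360,285)),("f+",(358,383)),("b+",(562,383)),("b-",(562,287))]:
    print(n,w2b(p,onz(D,np.array(c)/5+[220,180],.030))*1e3)
g=b2w(p,[.085-.026,0,.055+.116]);print("grip",g,(proj(S,g)-[205,240])*4,(proj(D,g)-[220,180])*5)
for n,xy,z in [("glue",(560,230),.072),("mass",(186,360),.048),("bosshd",(125,240),.03)]:
    print(n,w2b(p,onz(S,np.array(xy)/4+[205,240],z))*1e3)
E
```

```text
[ 0.60870022 -0.07874912  0.23924942] [-1.1  0.   0.6 -0.8  1.4 -1.3 -0.5 -1.1 -1.3 -1.5 -0.9 -1.1]
[ 0.6109023  -0.07901062  0.23593812] [-1.1  0.4  0.8 -0.3  1.3 -0.3 -1.  -0.4]
fl [[  8.47885388 -47.50023755  30.        ]]
fr [[11.45548167 42.03002701 30.        ]]
bl [[-108.3290317   -44.07056824   30.        ]]
f- [[  6.30301472 -37.29974235  30.        ]]
f+ [[ 3.20931643 52.01285407 30.        ]]
b+ [[-110.47520187   49.78691083   30.        ]]
b- [[-110.82506284  -37.73118539   30.        ]]
grip [[ 0.66601967 -0.06476768  0.171     ]] [[368.17238916 119.70812904]] [[254.5338205  120.43694176]]
glue [[ 46.32650174 103.06214539  72.        ]]
mass [[ 62.31673514 -97.41677217  48.        ]]
bosshd [[ -65.2771612  -107.04764909   30.        ]]
```

Run:
```python
from h import *
from bench import env
s=env.observe();Rt=R.from_rotvec(s["orientation"]).as_matrix();print(Rt.round(3))
d=pickle.load(open("cams0.pkl","rb"));S,D=d["scene"],d["side"]
for uv in [(543,213),(553,215)]: print("plate",onz(S,uv,.01))
# triangulate rod top / cross arm guesses
def tri(a,b):
    (o1,d1),(o2,d2)=ray(S,a),ray(D,b)
    A=np.c_[d1,-d2];t=np.linalg.lstsq(A,o2-o1,rcond=None)[0];p,q=o1+d1*t[0],o2+d2*t[1];return (p+q)/2,np.linalg.norm(p-q)
w=d["wrist"]
a=cv2.imread("pics/scene0.png")[50:240,480:640];cv2.imwrite("pics/c3.png",cv2.resize(a,None,fx=3,fy=3,interpolation=cv2.INTER_CUBIC))
a=cv2.imread("pics/side0.png")[320:480,270:470];cv2.imwrite("pics/c4.png",cv2.resize(a,None,fx=3.5,fy=3.5,interpolation=cv2.INTER_CUBIC))
p=np.load("board.npy")
# target tool R: z down, jaw(x) along +-board y
for sg in (1,-1):
    y=p[2];bx=np.array([np.cos(y),np.sin(y),0]);by=np.array([-np.sin(y),np.cos(y),0])
    X=sg*by;Z=np.array([0,0,-1.]);T=np.c_[X,np.cross(Z,X),Z]
    print(sg,R.from_matrix(Rt.T@T).as_rotvec().round(3),"tool y",np.cross(Z,X).round(2))
```

```text
[[ 0.435  0.901 -0.001]
 [ 0.901 -0.435 -0.001]
 [-0.001 -0.    -1.   ]]
plate [0.19685906 0.64425582 0.01      ]
plate [0.20974984 0.6694538  0.01      ]
1 [-0.     0.001 -0.689] tool y [0.97 0.24 0.  ]
-1 [2.000e-03 1.000e-03 2.453e+00] tool y [-0.97 -0.24 -0.  ]
```

View pics/c3.png

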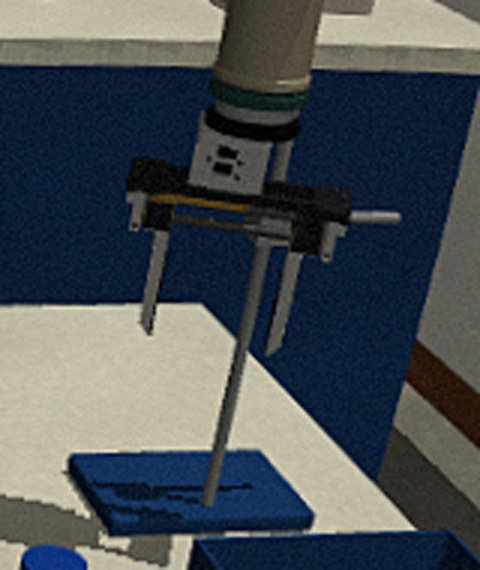

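View pics/c4.png

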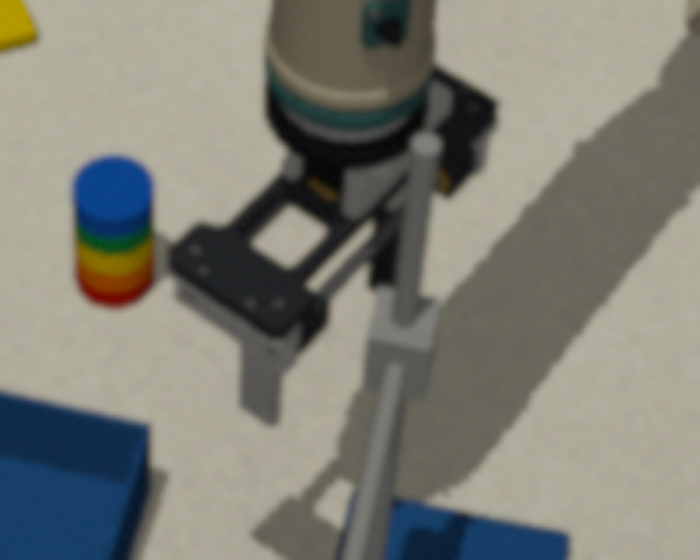

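Emit:
move_arm(
  motion=[
    [[0, 0.04, 0], [0, 0, 0], 0],
    [[0, 0.09, -0.01], [0, 0, 0], 0],
    [[0, 0.14, -0.02], [0, 0, 0], 100],
    [[-0.05, 0.17, -0.03], [0, 0, -0.1], 255],
    [[-0.1, 0.2, -0.04], [0, 0, -0.2], 255],
    [[-0.15, 0.23, -0.04], [0, 0, -0.3], 255],
    [[-0.2, 0.26, -0.04], [0, 0, -0.4], 255],
    [[-0.25, 0.29, -0.04], [0, 0, -0.5], 255],
    [[-0.3, 0.32, -0.04], [0, 0, -0.6], 255],
    [[-0.35, 0.35, -0.04], [0, 0, -0.69], 255],
  ],
  squeeze=5,
)

```text
time_s: 1.4
tcp_pos: [0.4453, 0.1157, 0.2453]
orientation: [1.935, 2.474, -0.002]
contact_force: [1.4, -0.6, 1.5]
opening: 0.184
```

```bash
cat >> h.py <<'E'
def to(s,p,B,yaw=None):
    """shift in tool axes to board point B, turn to align"""
    Rt=R.from_rotvec(s["orientation"]).as_matrix();y=p[2]
    X=np.array([-np.sin(y),np.cos(y),0]);Z=np.array([0,0,-1.]);T=np.c_[X,np.cross(Z,X),Z]
    return (Rt.T@(b2w(p,B)[0]-s["tcp_pos"])).round(4),R.from_matrix(Rt.T@T).as_rotvec().round(3)
E
python3 - <<'E'
from h import *
from bench import env
s=env.observe();p=np.load("board.npy");print(s["time_s"],s["tcp_pos"],s["contact_force"],s["opening"],w2b(p,s["tcp_pos"])); print(to(s,p,[-.15,0,.22]))
E
```

```text
1.4 [0.44532182 0.11570328 0.24531395] [ 1.38461079 -0.62921247  1.54503909] 0.18432019151058973 [[-0.11264468  0.22762999  0.24531395]]
(array([-0.2274, -0.0383,  0.0256]), array([-0.001,  0.001,  0.004]))
```

Emit:
move_arm(
  motion=[
    [[-0.05, -0.01, 0.0], [0, 0, 0], 255],
    [[-0.11, -0.02, 0.0], [0, 0, 0], 255],
    [[-0.17, -0.03, 0.01], [0, 0, 0], 255],
    [[-0.227, -0.038, 0.02], [0, 0, 0.004], 255],
    [[-0.227, -0.038, 0.025], [0, 0, 0.004], 255],
  ],
)

```text
time_s: 2.02
tcp_pos: [0.4625, -0.119, 0.22]
orientation: [1.951, 2.461, -0.005]
contact_force: [0.1, -0.0, -0.5]
opening: 0.006
```

Run:
```python
from h import *
from bench import env
s=env.observe();p=np.load("board.npy");print(s["time_s"],s["tcp_pos"],s["opening"],w2b(p,s["tcp_pos"]))
w=env.camera("wrist");cv2.imwrite("pics/wrist1.png",w["image"]);pickle.dump((s,w),open("w1.pkl","wb"))
```

```text
2.025 [ 0.46247297 -0.11898175  0.21998078] 0.006303868434508944 [[-0.1515962  -0.00443467  0.21998078]]
```

View pics/wrist1.png

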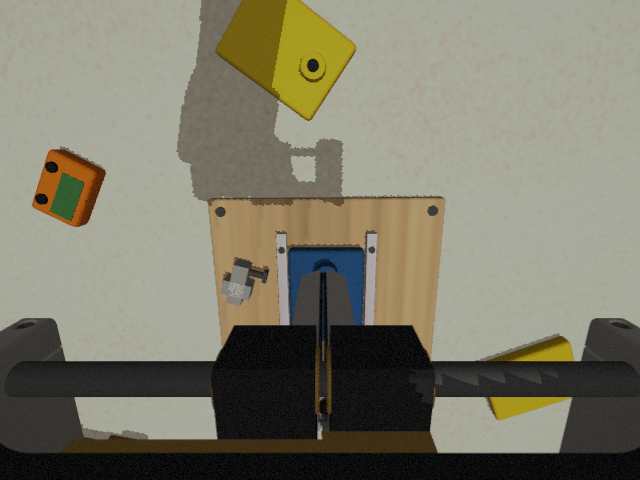

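The wrist view shows the near board edge from (208,198) to (444,197), the rail ends at row 233, and the base's near edge at row 248 between columns 289 and 363.

Run:
```python
from h import *
s,w=pickle.load(open("w1.pkl","rb"));p=np.load("board.npy")
Tt=np.eye(4);Tt[:3,:3]=R.from_rotvec(s["orientation"]).as_matrix();Tt[:3,3]=s["tcp_pos"]
w["world_to_cam"]=np.linalg.inv(Tt@w["mount"])
for n,uv,z in [("edge-",(208,198.5),.012),("edge+",(444,197.5),.012),("rail-",(286.5,233),.022),("rail+",(366.5,233),.022),("base-",(289,248),.030),("base+",(363,247),.030)]:
    print(n,(w2b(p,onz(w,uv,z))*1e3).round(1))
a=w["image"][190:330,205:450];cv2.imwrite("pics/c5.png",cv2.resize(a,None,fx=3,fy=3,interpolation=cv2.INTER_CUBIC))
```

```text
edge- [[-170.7 -138.9   12. ]]
edge+ [[-169.6  136.    12. ]]
rail- [[-131.   -47.7   22. ]]
rail+ [[-130.3   45.7   22. ]]
base- [[-115.2  -44.6   30. ]]
base+ [[-115.7   41.    30. ]]
```

View pics/c5.png

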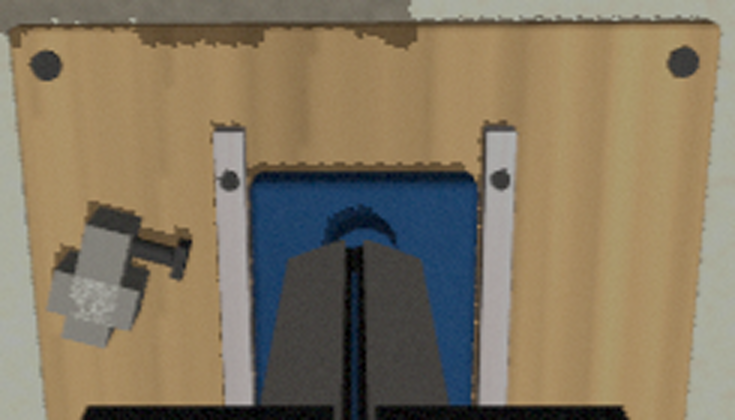

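Emit:
move_arm(
  motion=[
    [[0.003, 0.008, 0.05], [0, 0, 0.012], 255],
    [[0.003, 0.009, 0.1], [0, 0, 0.012], 255],
    [[0.003, 0.01, 0.15], [0, 0, 0.012], 255],
    [[0.003, 0.01, 0.18], [0, 0, 0.012], 255],
    [[0.003, 0.01, 0.198], [0, 0, 0.012], 255],
    [[0.003, 0.01, 0.2], [0, 0, 0.012], 255],
  ],
)

```text
time_s: 2.82
tcp_pos: [0.4701, -0.1086, 0.0186]
orientation: [-1.955, -2.454, 0.004]
contact_force: [0.3, -0.3, -0.0]
opening: 0.007
```

```bash
cat > st.py <<'E'
from h import *
from bench import env
import sys
s=env.observe();p=np.load("board.npy");print(s["time_s"],"board",(w2b(p,s["tcp_pos"])*1e3).round(1),"F",s["contact_force"].round(1),"op",round(s["opening"],3))
if len(sys.argv)>3: print(to(s,p,[float(a) for a in sys.argv[1:4]]))
E
python3 st.py -.07 0 .02
```

```text
2.825 board [[-141.7    3.9   18.6]] F [ 0.3 -0.3 -0. ] op 0.007
(array([-0.0029,  0.0717, -0.0018]), array([-0.004, -0.001, -0.014]))
```

Emit:
move_arm(
  motion=[
    [[-0.004, 0.008, 0], [0, 0, -0.012], 255],
    [[-0.004, 0.016, 0], [0, 0, -0.012], 255],
    [[-0.004, 0.024, 0], [0, 0, -0.012], 255],
    [[-0.004, 0.03, 0], [0, 0, -0.012], 255],
    [[-0.004, 0.036, 0], [0, 0, -0.012], 255],
    [[-0.004, 0.042, 0], [0, 0, -0.012], 255],
    [[-0.004, 0.048, 0], [0, 0, -0.012], 255],
    [[-0.004, 0.054, 0], [0, 0, -0.012], 255],
    [[-0.004, 0.06, 0], [0, 0, -0.012], 255],
    [[-0.004, 0.065, 0], [0, 0, -0.012], 255],
  ],
)

```text
time_s: 4.08
tcp_pos: [0.5348, -0.0978, 0.0182]
orientation: [-1.941, -2.466, 0.004]
contact_force: [-3.4, -0.5, 3.5]
opening: 0.004
```

```bash
python3 st.py -.07 0 .02
```

```text
4.075 board [[-76.3  -1.   18.2]] F [-3.4 -0.5  3.5] op 0.004
(array([ 0.0011,  0.0063, -0.0018]), array([-0.004, -0.001, -0.002]))
```

Sliding at about 3.5 N. Pushing on gently until it meets the stop.

Emit:
move_arm(
  motion=[
    [[0, 0.003, 0], [0, 0, 0], 255],
    [[0, 0.006, 0], [0, 0, 0], 255],
    [[0, 0.008, 0], [0, 0, 0], 255],
    [[0, 0.01, 0], [0, 0, 0], 255],
    [[0, 0.01, 0], [0, 0, 0], 255],
  ],
)

```text
time_s: 4.7
tcp_pos: [0.5402, -0.0964, 0.0178]
orientation: [-1.938, -2.46, 0.013]
contact_force: [-10.2, -3.5, 7.9]
opening: 0.004
```

```bash
python3 st.py -.07 0 .02
python3 - <<'E'
from h import *
from bench import env
c=env.camera("scene");cv2.imwrite("pics/c6.png",cv2.resize(c["image"][240:390,205:390],None,fx=4,fy=4,interpolation=cv2.INTER_CUBIC))
E
```

```text
4.7 board [[-70.7  -0.9  17.8]] F [-10.2  -3.5   7.9] op 0.004
(array([ 0.0009,  0.0007, -0.0022]), array([-0.012, -0.003, -0.003]))
```

View pics/c6.png

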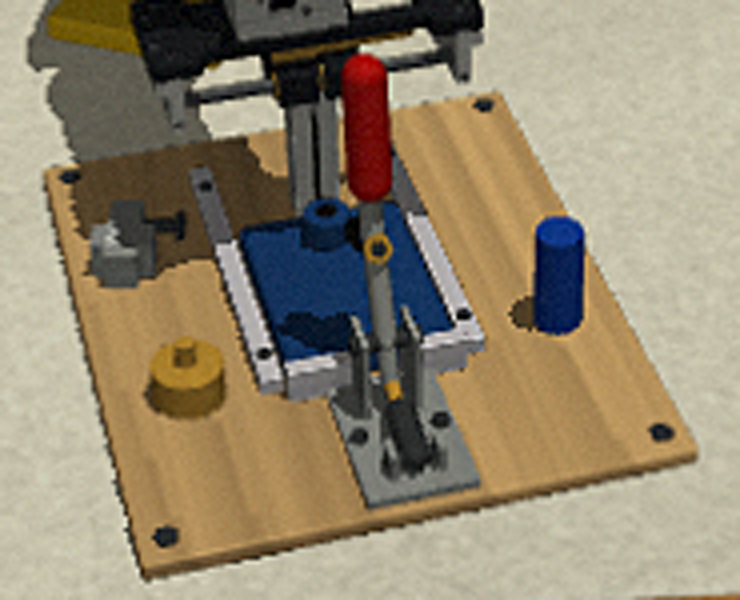

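It looks home against the stop. A slightly firmer push will show whether it still moves.

Emit:
move_arm(
  motion=[
    [[0, 0.006, -0.001], [0, 0, 0], 255],
    [[0, 0.01, -0.001], [0, 0, 0], 255],
    [[0, 0.01, -0.001], [0, 0, 0], 255],
    [[0, 0.01, -0.001], [0, 0, 0], 255],
  ],
)

```text
time_s: 5.25
tcp_pos: [0.5401, -0.0963, 0.0179]
orientation: [-1.933, -2.447, 0.032]
contact_force: [-18.1, -5.3, 13.1]
opening: 0.006
```

```bash
python3 st.py -.07 0 .02
```

```text
5.25 board [[-70.8  -0.8  17.9]] F [-18.1  -5.3  13.1] op 0.006
(array([ 0.0008,  0.0007, -0.0021]), array([-0.03 , -0.006, -0.005]))
```

At 18 N it did not move, so it is home. Backing off and rising.

Emit:
move_arm(
  motion=[
    [[0, -0.02, 0], [-0.03, 0, 0], 255],
    [[0, -0.05, -0.01], [-0.03, 0, 0], 255],
    [[0, -0.07, -0.06], [-0.03, -0.006, -0.005], 255],
    [[0, -0.08, -0.12], [-0.03, -0.006, -0.005], 255],
    [[0, -0.08, -0.18], [-0.03, -0.006, -0.005], 255],
    [[0, -0.08, -0.24], [-0.03, -0.006, -0.005], 255],
    [[0, -0.08, -0.26], [-0.03, -0.006, -0.005], 255],
    [[0, -0.08, -0.26], [-0.03, -0.006, -0.005], 255],
  ],
)

```text
time_s: 6.25
tcp_pos: [0.473, -0.1144, 0.2821]
orientation: [1.936, 2.466, 0.005]
contact_force: [0.1, -0.0, -1.0]
opening: 0.001
```

```bash
python3 st.py -.07 0 .02
python3 - <<'E'
from h import *
from bench import env
s=env.observe();w=env.camera("wrist");cv2.imwrite("pics/wrist2.png",w["image"]);pickle.dump((s,w),open("w2.pkl","wb"))
c=env.camera("scene");cv2.imwrite("pics/c7.png",cv2.resize(c["image"][240:390,205:390],None,fx=4,fy=4,interpolation=cv2.INTER_CUBIC))
E
```

```text
6.25 board [[-140.3   -2.4  282.1]] F [ 0.1 -0.  -1. ] op 0.001
(array([0.0032, 0.0685, 0.2626]), array([0.007, 0.003, 0.   ]))
```

View pics/wrist2.png

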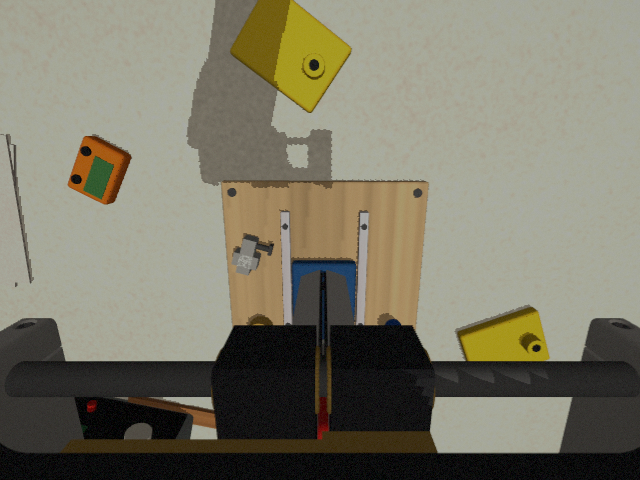

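View pics/c7.png

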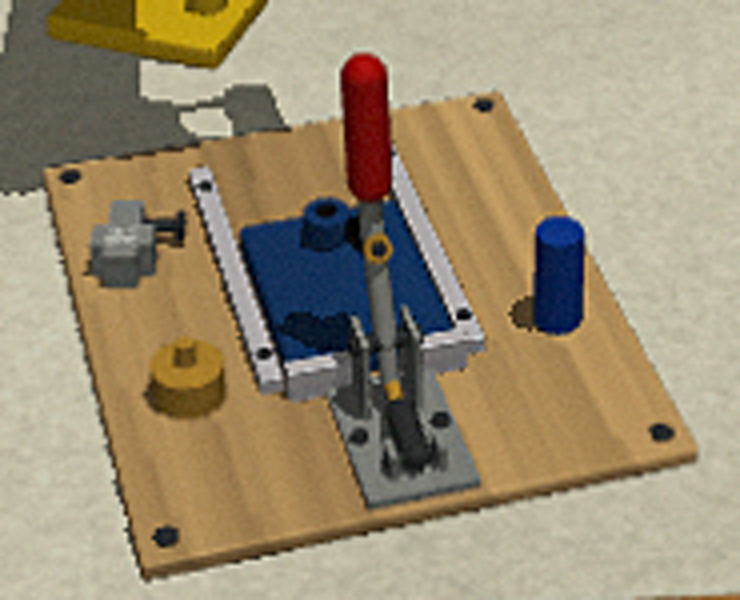

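The base is flush with the stop blocks and the lever is still open. Crossing over the grip at z 0.28 to its far side, then descending.

Emit:
move_arm(
  motion=[
    [[0.001, 0.04, 0], [0, 0, 0], 255],
    [[0.001, 0.1, 0], [0, 0, 0], 255],
    [[0.001, 0.16, 0], [0, 0, 0], 255],
    [[0.001, 0.22, 0], [0.007, 0, 0], 255],
    [[0.001, 0.248, 0], [0.007, 0.003, 0], 255],
    [[0.001, 0.25, 0], [0.007, 0.003, 0], 255],
    [[0.001, 0.25, 0], [0.007, 0.003, 0], 255],
  ],
)

```text
time_s: 7.22
tcp_pos: [0.712, -0.0543, 0.2779]
orientation: [-1.936, -2.464, 0.009]
contact_force: [-0.1, 0.3, -0.3]
opening: 0.007
```

```bash
python3 st.py .105 -.001 .158
python3 - <<'E'
from h import *
from bench import env
c=env.camera("scene");cv2.imwrite("pics/c8.png",cv2.resize(c["image"][180:390,205:390],None,fx=2.8,fy=2.8,interpolation=cv2.INTER_CUBIC))
c=env.camera("side");cv2.imwrite("pics/c9.png",cv2.resize(c["image"][120:300,220:380],None,fx=3.3,fy=3.3,interpolation=cv2.INTER_CUBIC))
E
```

```text
7.225 board [[106.2  -0.8 277.9]] F [-0.1  0.3 -0.3] op 0.007
(array([-0.0006, -0.    ,  0.1199]), array([-0.01 , -0.003, -0.   ]))
```

View pics/c8.png

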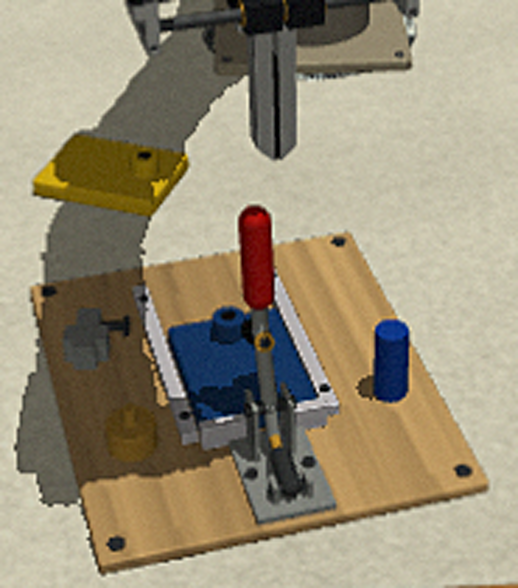

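View pics/c9.png

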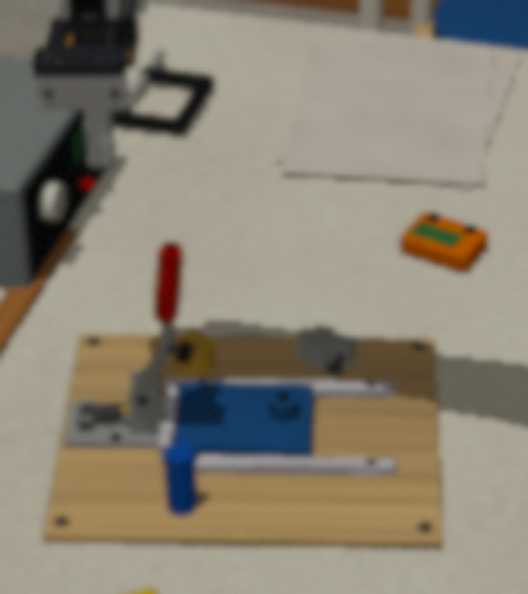

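Emit:
move_arm(
  motion=[
    [[0, 0, 0.05], [-0.01, 0, 0], 255],
    [[0, 0, 0.1], [-0.01, 0, 0], 255],
    [[0, 0, 0.118], [-0.01, 0, 0], 255],
    [[0, -0.005, 0.12], [-0.01, 0, 0], 255],
    [[0, -0.01, 0.12], [-0.01, 0, 0], 255],
  ],
)

```text
time_s: 7.95
tcp_pos: [0.7023, -0.0574, 0.1616]
orientation: [1.941, 2.468, 0.008]
contact_force: [-0.8, -0.3, -0.5]
opening: 0.008
```

```bash
python3 st.py .078 -.001 .158
python3 - <<'E'
from h import *
from bench import env
c=env.camera("scene");cv2.imwrite("pics/c10.png",cv2.resize(c["image"][180:390,205:390],None,fx=2.8,fy=2.8,interpolation=cv2.INTER_CUBIC))
E
```

```text
7.95 board [[ 96.   -1.4 161.6]] F [-0.8 -0.3 -0.5] op 0.008
(array([ 0.0004, -0.018 ,  0.0035]), array([ 0.005, -0.001, -0.001]))
```

View pics/c10.png

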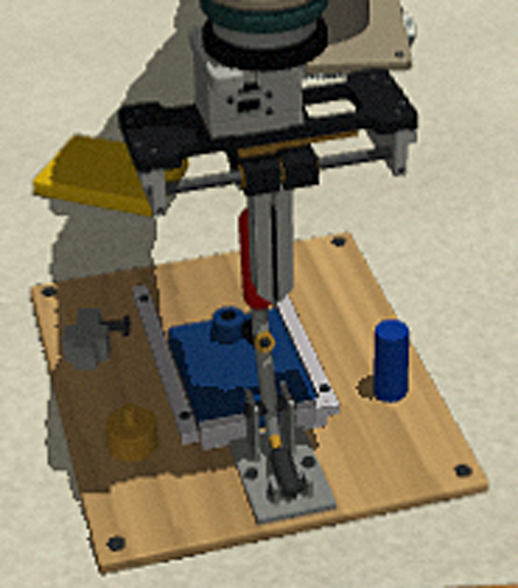

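Fingertips are behind the grip and lined up in y. Starting the push.

Emit:
move_arm(
  motion=[
    [[0, -0.008, 0.002], [0, 0, 0], 255],
    [[0, -0.016, 0.003], [0, 0, 0], 255],
    [[0, -0.024, 0.004], [0, 0, 0], 255],
    [[0, -0.032, 0.005], [0, 0, 0], 255],
    [[0, -0.04, 0.006], [0, 0, 0], 255],
    [[0, -0.047, 0.008], [0, 0, 0], 255],
    [[0, -0.054, 0.01], [0, 0, 0], 255],
    [[0, -0.06, 0.011], [0, 0, 0], 255],
    [[0, -0.06, 0.011], [0, 0, 0], 255],
  ],
)

```text
time_s: 9.12
tcp_pos: [0.6444, -0.0714, 0.1512]
orientation: [1.94, 2.466, 0.01]
contact_force: [3.4, 1.2, 0.6]
opening: 0.005
```

```bash
python3 st.py -.002 -.001 .126
python3 - <<'E'
from h import *
from bench import env
c=env.camera("scene");cv2.imwrite("pics/c11.png",cv2.resize(c["image"][180:390,205:390],None,fx=2.8,fy=2.8,interpolation=cv2.INTER_CUBIC))
c=env.camera("side");cv2.imwrite("pics/c12.png",cv2.resize(c["image"][120:300,220:380],None,fx=3.3,fy=3.3,interpolation=cv2.INTER_CUBIC))
E
```

```text
9.125 board [[ 36.4  -1.3 151.2]] F [3.4 1.2 0.6] op 0.005
(array([ 0.0002, -0.0386,  0.0249]), array([ 0.008, -0.001, -0.001]))
```

View pics/c11.png

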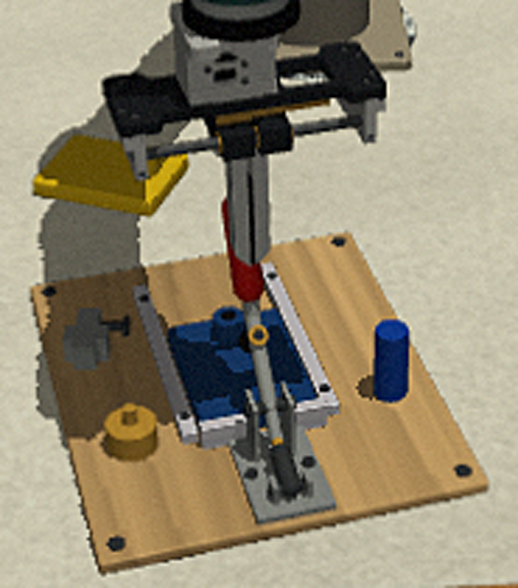

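View pics/c12.png

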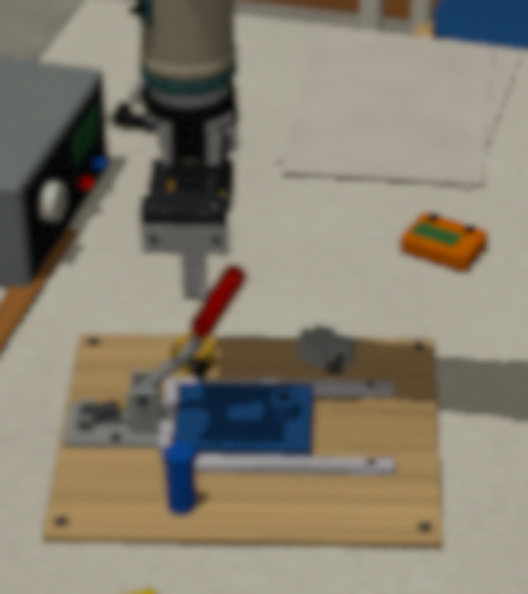

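The lever is following the push at 3.5 N and the base still sits at the stop. Continuing past the dead point.

Emit:
move_arm(
  motion=[
    [[0, -0.008, 0.005], [0, 0, 0], 255],
    [[0, -0.015, 0.01], [0, 0, 0], 255],
    [[0, -0.022, 0.015], [0, 0, 0], 255],
    [[0, -0.029, 0.02], [0, 0, 0], 255],
    [[0, -0.036, 0.025], [0, 0, 0], 255],
    [[0, -0.042, 0.03], [0, 0, 0], 255],
    [[0, -0.046, 0.035], [0, 0, 0], 255],
    [[0, -0.046, 0.035], [0, 0, 0], 255],
    [[0, -0.046, 0.035], [0, 0, 0], 255],
  ],
)

```text
time_s: 10.35
tcp_pos: [0.6002, -0.0821, 0.116]
orientation: [1.939, 2.467, 0.01]
contact_force: [0.6, -0.5, -0.3]
opening: 0.009
```

```bash
python3 st.py -.002 -.001 .126
python3 - <<'E'
from h import *
from bench import env
c=env.camera("scene");cv2.imwrite("pics/c13.png",cv2.resize(c["image"][180:390,205:390],None,fx=2.8,fy=2.8,interpolation=cv2.INTER_CUBIC))
c=env.camera("side");cv2.imwrite("pics/c14.png",cv2.resize(c["image"][120:300,220:380],None,fx=3.3,fy=3.3,interpolation=cv2.INTER_CUBIC))
E
```

```text
10.35 board [[ -9.   -1.2 116. ]] F [ 0.6 -0.5 -0.3] op 0.009
(array([ 0.0002,  0.0071, -0.01  ]), array([ 0.007, -0.001, -0.001]))
```

View pics/c13.png

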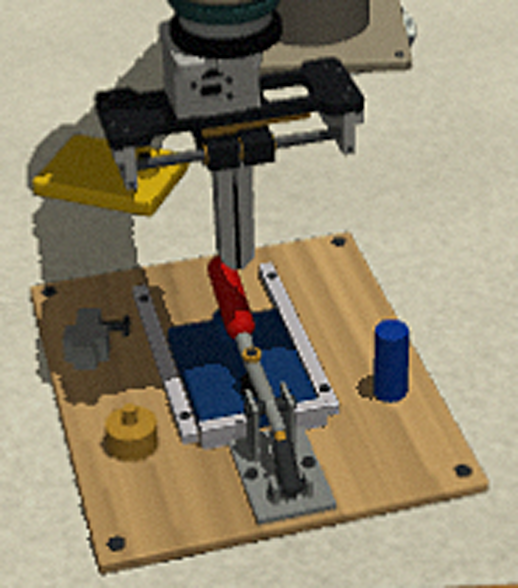

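View pics/c14.png

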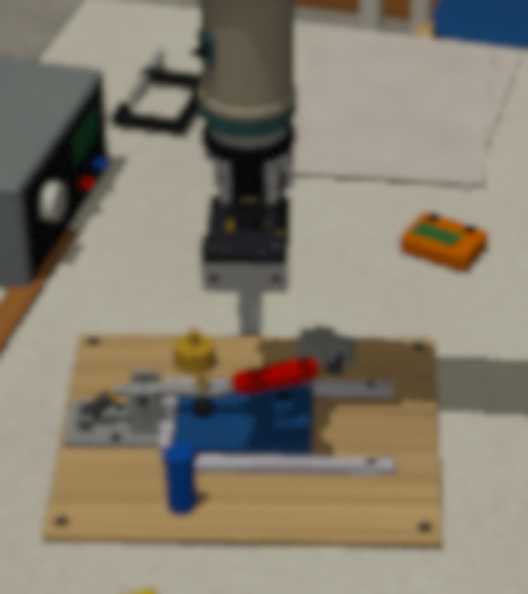

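The lever has snapped down onto the base. Rising clear.

Emit:
move_arm(
  motion=[
    [[0, 0.005, -0.04], [0, 0, 0], 255],
    [[0, 0.005, -0.09], [0, 0, 0], 255],
    [[0, 0.0, -0.14], [0, 0, 0], 255],
    [[0, -0.05, -0.17], [0, 0, 0], 255],
    [[0, -0.1, -0.18], [0, 0, 0], 255],
    [[0, -0.15, -0.18], [0, 0, 0], 255],
    [[0, -0.15, -0.18], [0, 0, 0], 255],
    [[0, -0.15, -0.18], [0, 0, 0], 255],
  ],
)

```text
time_s: 11.45
tcp_pos: [0.4544, -0.1178, 0.2955]
orientation: [1.938, 2.466, 0.012]
contact_force: [0.5, -0.1, -0.1]
opening: 0.006
```

```bash
python3 st.py
python3 - <<'E'
from h import *
from bench import env
p=np.load("board.npy")
S=env.camera("scene");cv2.imwrite("pics/c15.png",cv2.resize(S["image"][240:390,205:390],None,fx=4,fy=4,interpolation=cv2.INTER_CUBIC))
D=env.camera("side");cv2.imwrite("pics/c16.png",cv2.resize(D["image"][180:300,220:380],None,fx=5,fy=5,interpolation=cv2.INTER_CUBIC))
for a in (1.0,1.2,1.32):
    an=1.351-a;r=.1194;ax=1.47-a
    g=np.array([.085-r*np.cos(an),0,.055+r*np.sin(an)]);e=np.array([-np.cos(ax),0,np.sin(ax)])*.039
    for n,q in (("c",g),("tip",g+e)):
        w=b2w(p,q);print(a,n,((proj(S,w)-[205,240])*4).round(),((proj(D,w)-[220,180])*5).round())
E
```

```text
11.45 board [[-159.1   -1.3  295.5]] F [ 0.5 -0.1 -0.1] op 0.006
1.0 c [[329. 147.]] [[414. 233.]]
1.0 tip [[312.  83.]] [[477. 208.]]
1.2 c [[328. 176.]] [[425. 266.]]
1.2 tip [[310. 121.]] [[492. 252.]]
1.32 c [[328. 196.]] [[428. 286.]]
1.32 tip [[311. 147.]] [[496. 279.]]
```

View pics/c15.png

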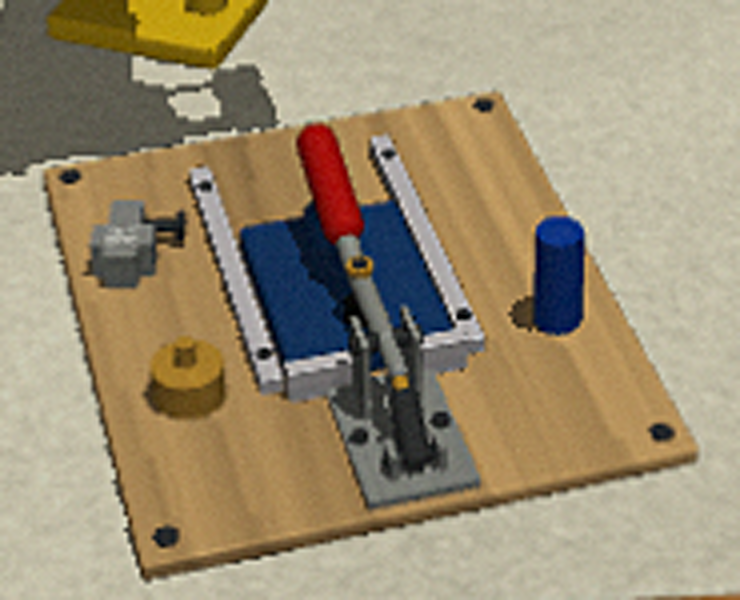

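View pics/c16.png

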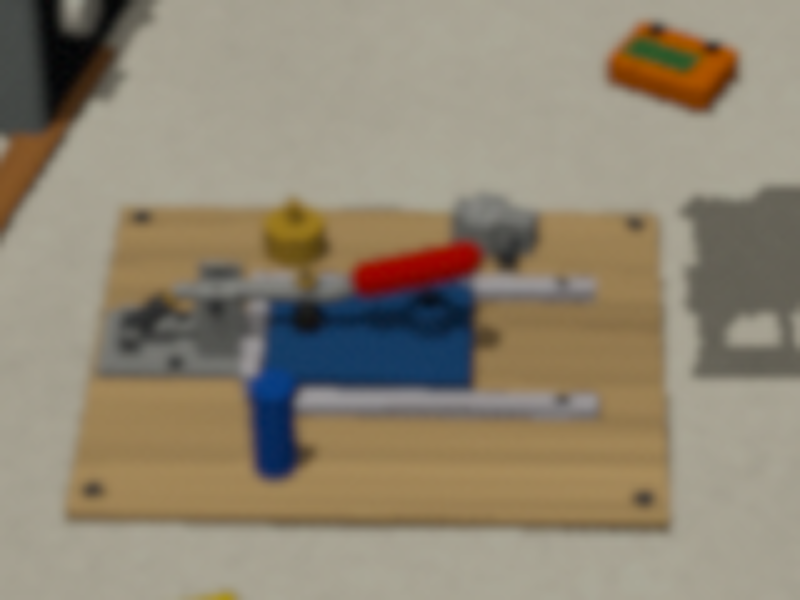

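The grip centre shows at (332,182) in the scene crop and (418,268) in the side crop, against predictions of (328,176) and (425,266) for 1.2 rad. The foot is on the base, the base is flush with the stop, and the bystanders are where they were.

```bash
python3 -c "
from bench import env
print(env.hand_in())"
```

```text
the job is handed in; nothing more can be done
None
```

The stand base is home against the stop and the lever is locked down on it. The job is handed in, with the arm clear of everything at 11.5 s on the robot's clock. No verdict was reported.

- **Base:** I pushed its near face with the closed fingertips until it met the stop. At about 18 N it did not move any further. Afterwards it looked flush with both stop blocks in the scene view.
- **Lever:** I crossed over the grip, pushed it from its far side (about 3.5 N part-way), and it snapped down past the dead point.
- **Last checks:** The grip sat where a lever angle of about 1.2 rad predicts, to within about 2 pixels in both the scene and side views. The foot was on the base, the bystanders on the board and the timer looked unmoved, and the contact force on the tool was near zero.
- **Limits:** The camera measurements agreed only to about 2–4 mm. I could not measure the foot's pressing force directly, so that part is judged from the pictures. The tape stack and soap were not looked at again at the end, though the arm passed well above bench level near them.

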